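Set out the charcoal deodoriser tin and lift off its outer lid

TASK

Stand the open blue deodoriser tin on the black tray, midway between the white key dish and the glass vase; then put its two nested lids on it together, lowering the pair by the brass rim of the inner lid until the inner lid is fully home in the tin's mouth. Then lift the wooden outer lid alone straight up by its red knob, leaving the perforated inner lid seated and undisturbed, and finish while still holding the outer lid level in the gripper, at least 10 cm directly above the inner lid. Set the tin and the lids down rather than dropping them, and leave the dish, vase, shoehorn and flashlight where they are.

Things in the scene. Friction and masses are not known exactly. Their poses are not given: they have to be found in the camera images.
- tray: fixed flat black tray 130 (its x) x 400 (its y) x 10 mm high; origin: centre of its underside. The dish and the vase stand on it 140 mm either side of its centre along its y axis (within 5 mm; which is on which side varies), so its centre is the midway spot for the tin
- tin: loose blue open tin with a brass band at its foot, round, 60 mm across, 70 mm high, mouth 55 mm across, 0.2 kg; holds a fixed black charcoal block whose top is 43 mm above the foot; origin at the centre of its underside, z up. Starts upright on the table
- inner_lid: loose round brass lid, perforated floor, 0.12 kg; origin: centre of underside, z up. Tapered plug 0 to 16 mm up (42 mm across at foot, 50 mm from 6 mm up), then grip rim 62 mm across, 16 to 28 mm up, round a recess 56 mm across, floor 18 mm up. Starts on the table, plug down, outer lid nested in it. Home: rim rests on the tin, origin 54 mm above the tin's; sits by weight, no latch
- outer_lid: loose dark wooden outer lid, 0.07 kg: disc 52 mm across, 12 mm thick, with a red cylindrical knob 18 mm across on its centre, from 12 to 38 mm above the origin; origin at the centre of its underside, z up. Nested, it lies loose in the inner lid's recess (about 2 mm clearance all round), its origin 18 mm above the inner lid's origin; the outer lid is free to lift out
- dish: white ceramic key dish, round, 100 mm across, 28 mm high, loose on the tray; origin at the centre of its underside; leave alone
- vase: empty green glass bud vase, at most 54 mm across, 125 mm high, loose on the tray; origin at the centre of its underside; leave alone
- shoehorn: red plastic shoehorn lying to the left, about 185 x 40 x 8 mm, long along its x; origin on its underside near its middle; leave alone
- flashlight: small aluminium flashlight standing on its head to the right, 32 mm across, 98 mm high; origin at the centre of its underside; leave alone

How it is judged (in metres and radians):
On the way, in this order (a step that is already met when the one before it is completed fails the run):
1. the open tin stands on the tray midway between dish and vase, let go (horizontal distance between tin and tray below 0.022 m and z of tin in the frame of tray between 0.005 and 0.014 m and angle between tin's own z axis and vertical below 0.06 rad and contact force between the fingers and tin below 0.1 N and linear speed of tin below 0.02 m/s), for 0.2 s.
2. the nested pair of lids is fully home in the tin, let go (horizontal distance between tin and tray below 0.022 m and z of tin in the frame of tray between 0.005 and 0.014 m and angle between tin's own z axis and vertical below 0.06 rad and z of inner_lid in the frame of tin between 0.05 and 0.0565 m and horizontal distance between inner_lid and tin below 0.005 m and angle between the z axis of inner_lid and the z axis of tin, either way round below 0.06 rad and angle between inner_lid's own z axis and vertical below 0.1 rad and z of outer_lid in the frame of inner_lid between 0.014 and 0.022 m and horizontal distance between outer_lid and inner_lid below 0.006 m and angle between the z axis of outer_lid and the z axis of inner_lid, either way round below 0.1 rad and contact force between the fingers and inner_lid below 0.1 N and linear speed of inner_lid below 0.02 m/s), for 0.2 s.
3. the outer lid alone is lifted off by the fingers (z of outer_lid in the frame of inner_lid above 0.05 m and z of inner_lid in the frame of tin between 0.05 and 0.0565 m and horizontal distance between inner_lid and tin below 0.005 m and angle between the z axis of inner_lid and the z axis of tin, either way round below 0.06 rad and angle between inner_lid's own z axis and vertical below 0.1 rad and contact force between the fingers and outer_lid above 0.5 N), for 0.1 s.
At the end, for the whole second after the job is handed in: Outer lid held still in the fingers, level (0.2 rad), 95 mm or more above the inner lid and within 50 mm sideways; tin upright at rest on the tray within 22 mm of midway; inner lid home in the tin (height 50 to 56.5 mm, 5 mm sideways, 0.06 rad), at rest, untouched (horizontal distance between tin and tray below 0.022 m and z of tin in the frame of tray between 0.005 and 0.014 m and angle between tin's own z axis and vertical below 0.06 rad and z of inner_lid in the frame of tin between 0.05 and 0.0565 m and horizontal distance between inner_lid and tin below 0.005 m and angle between the z axis of inner_lid and the z axis of tin, either way round below 0.06 rad and angle between inner_lid's own z axis and vertical below 0.1 rad and linear speed of each of tin, inner_lid below 0.02 m/s and z of outer_lid in the frame of inner_lid above 0.095 m and horizontal distance between outer_lid and inner_lid below 0.05 m and angle between outer_lid's own z axis and vertical below 0.2 rad and contact force between the fingers and outer_lid above 0.5 N and contact force between inner_lid and outer_lid below 0.1 N and contact force between the fingers and inner_lid below 0.1 N and contact force between the arm and tin below 0.1 N and linear speed of outer_lid below 0.05 m/s); the arm keeps its last pose, push and grip.
It fails at once if the lids came apart while the inner lid was not home in the tin (pair not carried together, or inner lid disturbed when lifting) (distance between outer_lid and inner_lid above 0.032 m and not (z of inner_lid in the frame of tin between 0.05 and 0.0565 m and horizontal distance between inner_lid and tin below 0.005 m and angle between the z axis of inner_lid and the z axis of tin, either way round below 0.06 rad and angle between inner_lid's own z axis and vertical below 0.1 rad)).
It fails at once if the tin was dropped through the air (height (world z) of tin above 0.03 m and contact force between anything else and tin below 0.01 N).
It fails at once if the lids were dropped through the air (height (world z) of inner_lid above 0.082 m and contact force between the fingers and inner_lid below 0.01 N).
It fails at once if the tin tipped over (angle between tin's own z axis and vertical above 0.5 rad).
It fails at once if the dish, vase, shoehorn or flashlight was disturbed (distance of any of dish, vase, shoehorn, flashlight from where it was at the start of the episode above 0.02 m or angle between any of dish, vase, flashlight's own z axis and vertical above 0.25 rad).
It also fails if it takes over 72 s, if anything falls off the work surface, if the arm or the gripper's body presses on something with over 40 N, if the wrist force passes 120 N, or if a joint passes its speed limit or range.

ROBOT

A 6-joint arm with a two-finger parallel gripper is mounted at the origin on the work surface. World frame = base frame: x ahead of the robot, y to its left, z up, the work surface at z = 0. Lengths are in m, angles in degrees, forces in N, time in s.
With the tool pointing down it reaches from about 0.325 to 0.775 m from the base axis. Payload 5.5 kg.
Tool frame: the origin (TCP) lies between the finger pads; the fingertips stand arm.finger_overhang ahead of it and the grasp point (between the pads) lies 6 mm ahead of it (arm.finger_overhang is the distance from the TCP to the fingertips, in m); z points along the fingers, y is the line along which they close (so a half turn about z gives the same grasp; the last joint's range is limited). The gripper opens to 85 mm and grips with 20 to 120 N. Pads are 22 mm wide; open, the fingers measure 114 mm over their backs; the gripper's body (76 mm by 85 mm) begins 54 mm behind the grasp point. The pads swing forward as they close: fully open they stand 13 mm farther back than shut.
Start: joints at [68.314, 5.22, 70.514, -0, 104.267, -3.249], TCP at [0.19, 0.569, 0.256] pointing down, gripper open.
Joint ranges: [-164.24, 164.24], [-49.07, 125.15], [9.68, 141.18], [-86.29, 266.29], [3.28, 154.24], [-151.56, 151.56]. Speed limits (degrees/s): [147.25, 147.25, 172.46, 180, 180, 180].

INTERFACE

Orientations are given as [roll, pitch, yaw] about the fixed x, y, z axes, in that order (R = Rz(yaw) Ry(pitch) Rx(roll)).
In Python, from plant import arm gives the robot as it stands.
- The arm moves only by the shell command python3 nudge.py FILE [FORCE], which reads ROWS from the file FILE. ROWS is a JSON list of rows, 1 to 5 of them, each an object with the fields dx, dy, dz (the shift in m), wx, wy, wz (a rotation vector in degrees), aperture (the finger opening in m); a field left out counts as zero (the opening has to be given); each row is the pose to reach, as a shift and turn from the pose commanded when the command began, along the tool's axes at that moment; what a row does not reach only later rows make up. A row lasts 1/8 s, in which the tool goes at most 0.0625 m and 10.7 degrees, less where a joint would pass 70% of its speed; a pose out of reach is approached as far as the arm can. The fingers move at their own pace and stop on an object; FORCE is the grip in N (left out, the last holds). Time passes only in rows, so rows that do not move let the fingers close. It prints the time, the measured TCP pose, the force, the opening and the grip force at its end. Input that does not fit is refused with a message, and nothing moves.
- arm.observe(): the state, without advancing time (a new reading comes with each control period).
- arm.grab_frame(name): name is "side" or "top" or "wrist"; returns a dict with "color" (480x640x3 uint8, red, green, blue), "intrinsics" (3x3 intrinsics, pixels), "R" (3x3) and "t" (3): a world point X has camera coordinates R X + t; the wrist camera has in their place "tool_from_camera" (4x4, takes a point from camera to tool coordinates, whose origin is the TCP and whose axes are the flange's). Camera axes: x right, y down, z forward; pixel columns grow to the right and rows downward; lengths in m; the calibration is good to about 2 mm. A picture is of the moment at which its call begins: read the wrist's pose just before it. There is no depth.
- arm.close_job(): hands the job in; it is judged then, once.
The state is a dict: "time": time; "joint_positions": joint angles; "qd": joint speeds; "tau": joint torques, N m; "eef_pos": TCP position; "eef_rot": TCP orientation; "contact_force": force on the tool from outside, world axes, zero at the start; "ft_torque": the same for the moment, N m; "finger_gap": finger opening in m; "gripper_force": force on a finger pad.
Only numpy, scipy, OpenCV 4.12 (cv2) and the standard library are available. Lean on these libraries where they do the work, as an engineer would, in place of code of your own. Each camera call takes 0.05 s, during which the arm holds its last target. There are 200 camera calls.

## Working session

There is one attempt and no reset: what is moved stays moved. The work goes in short steps, Python scripts to look and compute and a shell command to move; the robot and the scene stay as the last step left them, time stands still between calls to the robot, and variables do not carry over. Pictures are saved under pics/ and viewed, at most 10 in all, crops included, and the job is handed in when it is done.

```bash
ls; mkdir -p pics
python3 - <<'E'
from plant import arm
import cv2,numpy as np
print(arm.observe()); print(arm.finger_overhang)
ims=[]
for n in("side","top"):
    f=arm.grab_frame(n); cv2.imwrite(f"pics/{n}0.png",f["color"][:,:,::-1])
    R,t=f["R"],f["t"]; print(n,f["intrinsics"].tolist(),(-R.T@t).round(3),R.round(3).tolist())
E
```

```text
nudge.py
pics
plant.py
{'time': 0.0, 'joint_positions': array([ 6.83129880e+01,  5.26303609e+00,  7.05822138e+01,  7.98733891e-04,
        1.04264547e+02, -3.24790276e+00]), 'qd': array([ 0.06781674, -0.02391   ,  0.01601569,  0.07628   , -0.0001194 ,
        0.00195301]), 'tau': array([-4.43852605e-04, -4.58728588e+01, -4.18026173e+01,  6.58426666e-05,
        1.12888965e-02,  3.37622708e-06]), 'eef_pos': array([0.18968546, 0.56899198, 0.25514826]), 'eef_rot': array([-1.79890424e+02, -6.99390601e-03,  1.61561080e+02]), 'contact_force': array([ 0.78258701, -0.61052153, -0.69027159]), 'ft_torque': array([0.00657187, 0.00280085, 0.0268711 ]), 'gripper_force': 0.0, 'finger_gap': 0.08514434704721852}
0.025
side [[493.21627835555785, 0.0, 316.59151177576007], [0.0, 493.21627835555785, 233.39250738597426], [0.0, 0.0, 1.0]] [0.515 0.606 0.729] [[-0.999, -0.036, 0.016], [-0.038, 0.752, -0.658], [0.012, -0.658, -0.753]]
top [[517.9040268424878, 0.0, 323.9872327207757], [0.0, 517.9040268424878, 238.8304459772026], [0.0, 0.0, 1.0]] [0.483 0.016 1.028] [[0.023, -1.0, 0.004], [-0.998, -0.023, -0.059], [0.059, -0.003, -0.998]]
```

View pics/side0.png

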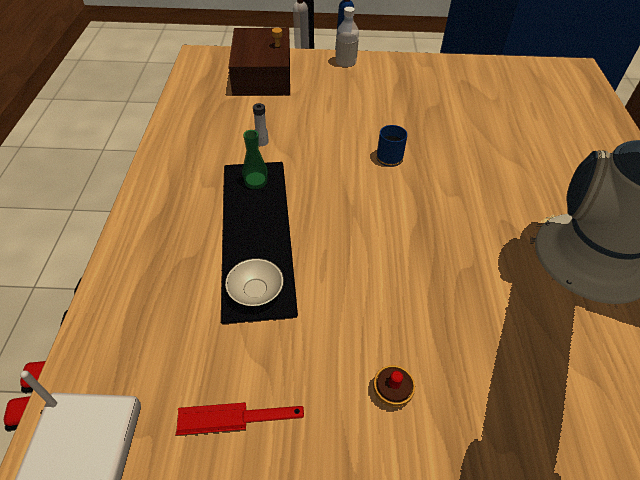

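View pics/top0.png

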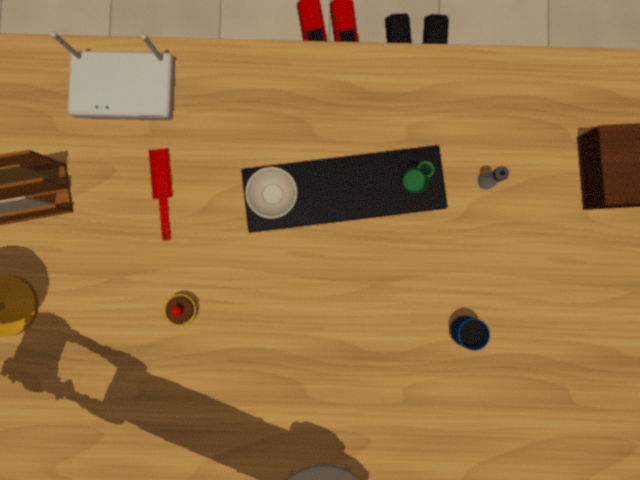

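The side view shows the tin at about (392,145), the lids at (394,384) with the knob at (397,378), and the tray spanning (221–297, 163–322) with the dish near and the vase far. In the top view the tin is at (470,333), the lids at (180,309), and the tray corners run from (242,168) to (446,208).

```bash
cat > h.py <<'E'
from plant import arm
import cv2,numpy as np
from scipy.spatial.transform import Rotation as Ro
def cam(n):
    """frame with world-from-camera rotation W and centre C"""
    o=arm.observe(); f=arm.grab_frame(n)
    if n=="wrist":
        T=f["tool_from_camera"]; Rt=Ro.from_euler("xyz",o["eef_rot"],degrees=True).as_matrix()
        f["W"]=Rt@T[:3,:3]; f["C"]=Rt@T[:3,3]+o["eef_pos"]
    else: f["W"]=f["R"].T; f["C"]=-f["R"].T@f["t"]
    return f
def ray(f,px):
    px=np.atleast_2d(px).astype(float); p=np.c_[px,np.ones(len(px))]@np.linalg.inv(f["intrinsics"]).T
    d=p@f["W"].T; return d/np.linalg.norm(d,axis=1)[:,None]
def plane(f,px,z):
    d=ray(f,px); return f["C"]+d*((z-f["C"][2])/d[:,2])[:,None]
def tri(f,a,g,b):
    """midpoint of two rays and their gap"""
    u,v=ray(f,a)[0],ray(g,b)[0]
    s=np.linalg.lstsq(np.c_[u,-v],g["C"]-f["C"],rcond=None)[0]
    p,q=f["C"]+s[0]*u,g["C"]+s[1]*v; return (p+q)/2,np.linalg.norm(p-q)
def blob(m,box=None,k=0):
    """largest contour of a mask inside box x0,y0,x1,y1"""
    m=m.astype(np.uint8)
    if box: n=np.zeros_like(m); x0,y0,x1,y1=box; n[y0:y1,x0:x1]=1; m=m*n
    if k: m=cv2.morphologyEx(m,cv2.MORPH_CLOSE,np.ones((k,k),np.uint8))
    return max(cv2.findContours(m,cv2.RETR_EXTERNAL,cv2.CHAIN_APPROX_NONE)[0],key=cv2.contourArea)[:,0]
def hsv(f): return cv2.split(cv2.cvtColor(f["color"],cv2.COLOR_RGB2HSV).astype(int) .astype(np.uint8))
def tool(p):
    """world point -> tool axes offset from the TCP now"""
    o=arm.observe(); return Ro.from_euler("xyz",o["eef_rot"],degrees=True).inv().apply(np.asarray(p)-o["eef_pos"])
E
python3 - <<'E'
from h import *
s,t=cam("side"),cam("top")
def red(f): h,S,v=hsv(f); return ((h<6)|(h>174))&(S>190)&(v>90)
a,b=blob(red(s),(365,355,425,415)),blob(red(t),(155,285,205,335))
print("knob",len(a),len(b),tri(s,a.mean(0),t,b.mean(0)))
def blue(f): h,S,v=hsv(f); return (h>100)&(h<130)&(S>90)
for f,box in((s,(365,115,420,175)),(t,(440,305,500,360))):
    c=blob(blue(f),box,7); print("tin box",cv2.boundingRect(c),c.mean(0),[plane(f,cv2.minEnclosingCircle(c)[0],z)[0].round(4) for z in(.035,.07)])
for f,box,n in((s,(200,150,320,330),"side"),(t,(230,135,460,240),"top")):
    h,S,v=hsv(f); c=blob(v<60,box); P=plane(f,c,.01)[:,:2]
    r=cv2.minAreaRect((P*1000).astype(np.float32)); print(n,r, cv2.boundingRect(c)); print(cv2.boxPoints(r))
E
```

```text
knob 32 26 (array([0.40049787, 0.28628236, 0.05710459]), np.float64(0.0004088179308985815))
tin box (377, 125, 30, 41) [391.17592593 144.51851852] [array([ 0.3706, -0.2706,  0.035 ]), array([ 0.3779, -0.2264,  0.07  ])]
tin box (451, 317, 38, 33) [469.58163265 332.14285714] [array([ 0.3699, -0.2674,  0.035 ]), array([ 0.3739, -0.2574,  0.07  ])]
side ((648.6099853515625, -46.67793273925781), (129.22718811035156, 448.150390625), 8.351529121398926) (221, 150, 77, 174)
[[ 552.13556  165.6362 ]
 [ 617.2276  -277.7618 ]
 [ 745.0844  -258.99207]
 [ 679.9924   184.40594]]
top ((644.702392578125, -23.993011474609375), (124.87481689453125, 393.2473449707031), 8.373921394348145) (246, 146, 201, 86)
[[ 554.29584  161.44147]
 [ 611.5655  -227.61334]
 [ 735.10895 -209.42749]
 [ 677.8393   179.62732]]
```

```bash
cat >> h.py <<'E'
def go(p,yaw=90):
    """print the shift in tool axes to world TCP p and the turn about tool z to yaw"""
    y=arm.observe()["eef_rot"][2]; print("shift",tool(p).round(4),"rz",round((y-yaw+180)%360-180,2))
E
echo '[{"dx":-0.24, "dy":-0.165, "wz":50, "aperture":0.085}, {"dx":-0.24, "dy":-0.165, "wz":50, "aperture":0.085}, {"dx":-0.24, "dy":-0.165, "wz":50, "aperture":0.085}, {"dx":-0.24, "dy":-0.165, "wz":50, "aperture":0.085}, {"dx":-0.24, "dy":-0.165, "wz":50, "aperture":0.085}]' > rows.txt && python3 nudge.py rows.txt 40
python3 - <<'E'
from h import *
f=cam("wrist"); print(f["tool_from_camera"].round(3).tolist(),f["intrinsics"][0,0])
cv2.imwrite("pics/w1.png",f["color"][:,:,::-1])
go([.4,.286,.25])
E
```

```text
time: 0.82
eef_pos: [0.3664, 0.3346, 0.2563]
eef_rot: [180.0, 0.0, 111.2]
contact_force: [-1.5, 0.7, 0.3]
finger_gap: 0.0852
gripper_force: 0.0
[[0.001, -0.953, -0.304, 0.076], [1.0, 0.001, -0.001, 0.0], [0.001, -0.304, 0.953, -0.117], [0.0, 0.0, 0.0, 1.0]] 355.7742359497621
shift [-0.0538  0.013   0.0065] rz 20.76
```

View pics/w1.png

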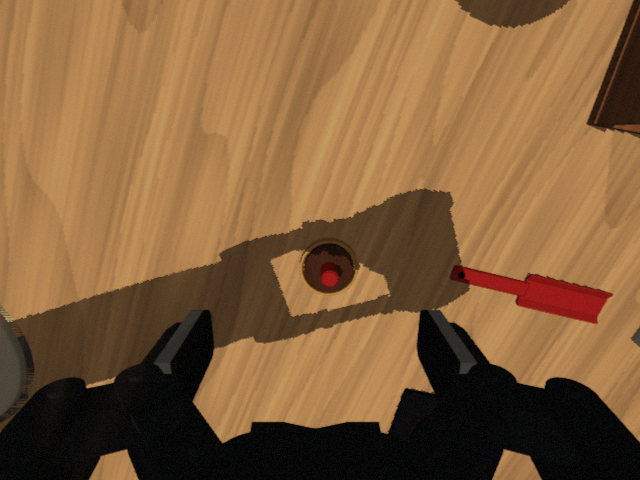

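The wrist view shows the lids centred near (329,266), the knob at (330,277) and the shoehorn at right, clear of the fingers. Going on to the tin.

```bash
echo '[{"dx":-0.262, "dy":-0.098, "wz":21.2, "aperture":0.085}, {"dx":-0.262, "dy":-0.098, "wz":21.2, "aperture":0.085}, {"dx":-0.262, "dy":-0.098, "wz":21.2, "aperture":0.085}, {"dx":-0.262, "dy":-0.098, "wz":21.2, "aperture":0.085}, {"dx":-0.262, "dy":-0.098, "wz":21.2, "aperture":0.085}]' > rows.txt && python3 nudge.py rows.txt | head -3
echo '[{"dx":-0.275, "aperture":0.085}, {"dx":-0.275, "aperture":0.085}, {"dx":-0.275, "aperture":0.085}, {"dx":-0.275, "aperture":0.085}, {"dx":-0.275, "aperture":0.085}]' > rows.txt && python3 nudge.py rows.txt |head -3
python3 - <<'E'
from h import *
f=cam("wrist"); print(arm.observe()["eef_pos"],arm.observe()["eef_rot"])
cv2.imwrite("pics/w2.png",f["color"][:,:,::-1])
go([.37,-.269,.25])
E
```

```text
time: 1.5
eef_pos: [0.3701, 0.0548, 0.2564]
eef_rot: [180.0, 0.0, 90.2]
time: 2.12
eef_pos: [0.3714, -0.2206, 0.2557]
eef_rot: [-179.9, -0.0, 90.2]
[ 0.3714373  -0.22192278  0.25535127] [-1.79902704e+02  5.56239250e-02  9.01403275e+01]
shift [-0.0471 -0.0015  0.0054] rz 0.14
```

View pics/w2.png

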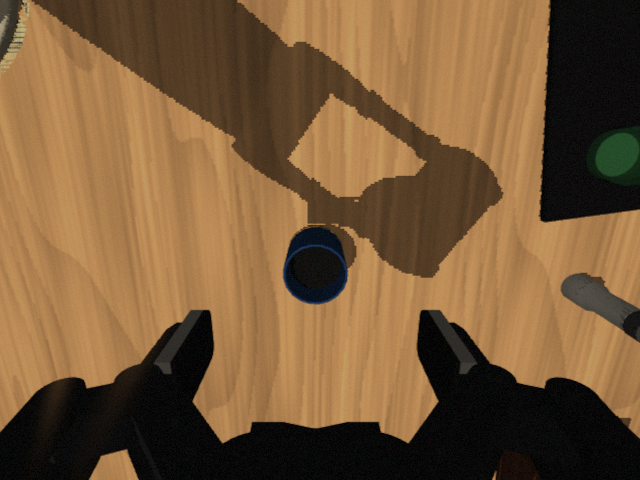

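The tin's mouth ellipse is centred near (316,274), about 63 px across. The tray edge and flashlight are to the right, clear of the fingers.

```bash
cat >> h.py <<'E'
def mouth(f,box):
    """ellipse of the bright blue rim ring"""
    h,S,v=hsv(f); m=(h>100)&(h<130)&(S>90)
    x0,y0,x1,y1=box; n=np.zeros_like(m); n[y0:y1,x0:x1]=1; m=m&n
    m=m&(v>np.percentile(v[m],60)); p=np.argwhere(m)[:,::-1].astype(np.float32)
    e=cv2.fitEllipseAMS(p)
    for _ in range(4):   # drop points off the ring
        c,ax,a=e; q=(p-c)@np.array([[np.cos(np.radians(a)),-np.sin(np.radians(a))],[np.sin(np.radians(a)),np.cos(np.radians(a))]])
        r=np.hypot(q[:,0]/ax[0]*2,q[:,1]/ax[1]*2); e=cv2.fitEllipseAMS(p[abs(r-1)<.15].astype(np.float32))
    return e
E
python3 - <<'E'
from h import *
import pickle
f=cam("wrist"); e=mouth(f,(270,215,365,315)); print(e, plane(f,e[0],.07)); pickle.dump((f,e),open("w2.pkl","wb"))
t=cam("top"); et=mouth(t,(440,305,500,360)); print(et,plane(t,et[0],.07)); print(tri(f,e[0],t,et[0]))
E
echo '[{"dx":-0.02, "dz":0.04, "aperture":0.085}, {"dx":-0.02, "dz":0.08, "aperture":0.085}, {"dx":-0.02, "dz":0.08, "aperture":0.085}]' > rows.txt && python3 nudge.py rows.txt | head -3
python3 - <<'E'
from h import *
import pickle
g,e0=pickle.load(open("w2.pkl","rb"))
f=cam("wrist"); cv2.imwrite("pics/w3.png",f["color"][:,:,::-1])
e=mouth(f,(250,190,390,400)); print(e,plane(f,e[0],.07)); print(tri(f,e[0],g,e0[0]))
E
```

```text
((314.33441162109375, 271.3790283203125), (57.8125114440918, 60.54190444946289), 91.6483383178711) [[ 0.37115392 -0.26746604  0.07      ]]
((476.02911376953125, 332.62420654296875), (30.702003479003906, 37.688941955566406), 256.4705810546875) [[ 0.37383811 -0.26977886  0.07      ]]
(array([ 0.37113641, -0.27674826,  0.04681426]), np.float64(0.00014907941292339783))
time: 2.65
eef_pos: [0.3713, -0.2357, 0.1731]
eef_rot: [-179.7, -0.2, 90.5]
((314.6748046875, 292.9078674316406), (78.73857879638672, 88.05747985839844), 4.953154563903809) [[ 0.37131723 -0.2632037   0.07      ]]
(array([ 0.37106664, -0.2939    ,  0.0043966 ]), np.float64(0.00020212353666003807))
```

Run:
```python
import cv2,numpy as np
a=cv2.imread("pics/w3.png")[190:400,230:400]; b=cv2.imread("pics/w2.png")[205:325,250:380]
o=np.zeros((440,790,3),np.uint8); a=cv2.resize(a,None,fx=2,fy=2,interpolation=0); b=cv2.resize(b,None,fx=3,fy=3,interpolation=0)
o[:a.shape[0],:a.shape[1]]=a; o[:b.shape[0],360:360+b.shape[1]]=b; cv2.imwrite("pics/w3c.png",o)
```

```text
(no output)
```

View pics/w3c.png

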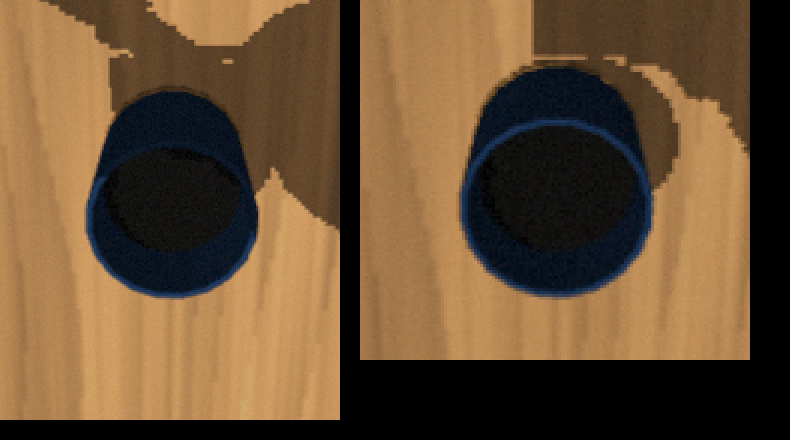

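The crops show a bright blue rim ring. It spans about (273–359, 263–339) in w3 and (284–348, 245–304) in w2, so a brightness threshold on that ring will give clean ellipses.

```bash
cat >> h.py <<'E'
def mouth(f,box,lo=85):
    """box of the bright blue rim ring: centre and size"""
    x0,y0,x1,y1=box; h,S,v=[c[y0:y1,x0:x1] for c in hsv(f)]
    m=((h>100)&(h<125)&(S>120)&(v>lo)).astype(np.uint8)
    p=blob(m,None,5)+[x0,y0]; e=cv2.fitEllipse(cv2.convexHull(p.astype(np.int32))); x,y,w,k=cv2.boundingRect(p)
    return (x+(w-1)/2,y+(k-1)/2),(w,k),e
E
python3 - <<'E'
from h import *
import pickle
g,_=pickle.load(open("w2.pkl","rb")); f=cam("wrist")
e0,e=mouth(g,(270,215,365,315)),mouth(f,(250,190,390,400))
for q,k in((g,e0),(f,e)): print(k,plane(q,k[0],.07),plane(q,k[2][0],.07))
print(tri(f,e[2][0],g,e0[2][0]),tri(f,e[0],g,e0[0]))
t=cam("top"); et=mouth(t,(440,305,500,360),70); print(et,plane(t,et[2][0],.07),tri(f,e[2][0],t,et[2][0]))
E
```

```text
Traceback (most recent call last):
  File "h.py", line 49, in mouth
    p=blob(m,None,5)+[x0,y0]; e=cv2.fitEllipse(cv2.convexHull(p.astype(np.int32))); x,y,w,k=cv2.boundingRect(p)
                                ~~~~~~~~~~~~~~^^^^^^^^^^^^^^^^^^^^^^^^^^^^^^^^^^^^
cv2.error: OpenCV(4.12.0) /io/opencv/modules/imgproc/src/shapedescr.cpp:361: error: (-201:Incorrect size of input array) There should be at least 5 points to fit the ellipse in function 'fitEllipseNoDirect'
```

```bash
sed -i 's/p=blob(m,None,5)+\[x0,y0\]; e=cv2.fitEllipse(cv2.convexHull(p.astype(np.int32)))/p=(np.argwhere(m)[:,::-1]+[x0,y0]).astype(np.int32); e=cv2.fitEllipse(p)/; s/(S>120)&(v>lo)/(S>100)\&(v>lo)/' h.py
cat > m.py <<'E'
from h import *
import pickle
g,_=pickle.load(open("w2.pkl","rb")); f=cam("wrist")
c=g["color"][245:305,316]; print(c[[0,1,-3,-2,-1]].tolist())
e0,e=mouth(g,(270,215,365,315),60),mouth(f,(250,190,390,400),60)
for q,k in((g,e0),(f,e)): print(k,plane(q,k[0],.07),plane(q,k[2][0],.07))
print(tri(f,e[2][0],g,e0[2][0]),tri(f,e[0],g,e0[0]))
t=cam("top"); et=mouth(t,(440,305,500,360),60); print(et,plane(t,et[2][0],.07),tri(f,e[2][0],t,et[2][0]))
E
python3 m.py
```

```text
[[24, 35, 54], [15, 14, 12], [81, 77, 82], [162, 121, 79], [176, 128, 77]]
((315.0, 272.0), (63, 59), ((314.9952392578125, 272.2794189453125), (57.608177185058594, 61.77999496459961), 91.62769317626953)) [[ 0.37176428 -0.26807367  0.07      ]] [[ 0.37176092 -0.26834859  0.07      ]]
((312.0, 303.0), (83, 59), ((312.37042236328125, 293.94757080078125), (74.42243957519531, 81.41129302978516), 91.69151306152344)) [[ 0.37160503 -0.27499822  0.07      ]] [[ 0.37181624 -0.26804807  0.07      ]]
(array([ 0.37177953, -0.27006868,  0.06576427]), np.float64(4.456812883108725e-05)) (array([ 0.37185904, -0.24092309,  0.1370481 ]), np.float64(7.533227593659297e-05))Traceback (most recent call last):
  File "m.py", line 8, in <module>
    t=cam("top"); et=mouth(t,(440,305,500,360),60); print(et,plane(t,et[2][0],.07),tri(f,e[2][0],t,et[2][0]))
                     ~~~~~^^^^^^^^^^^^^^^^^^^^^^^^
  File "h.py", line 49, in mouth
    p=(np.argwhere(m)[:,::-1]+[x0,y0]).astype(np.int32); e=cv2.fitEllipse(p); x,y,w,k=cv2.boundingRect(p)
                                                           ~~~~~~~~~~~~~~^^^
cv2.error: OpenCV(4.12.0) /io/opencv/modules/imgproc/src/shapedescr.cpp:361: error: (-201:Incorrect size of input array) There should be at least 5 points to fit the ellipse in function 'fitEllipseNoDirect'
```

Tin at (0.3717, −0.268), with the rim triangulated at 66 mm against the nominal 70. Grasping with TCP at z≈0.054.

```bash
echo '[{"dx":-0.032, "dz":0.03, "aperture":0.085}, {"dx":-0.032, "dz":0.07, "aperture":0.085}, {"dx":-0.032, "dz":0.1, "aperture":0.085}, {"dx":-0.032, "dz":0.12, "aperture":0.085}, {"dx":-0.032, "dz":0.12, "aperture":0.085}]' > rows.txt && python3 nudge.py rows.txt | head -4
echo '[{"aperture":0.05}, {"aperture":0.05}, {"aperture":0.05}, {"aperture":0.05}, {"aperture":0.05}]' > rows.txt && python3 nudge.py rows.txt 40
python3 -c "
from h import *
go([.3717,-.268,.054])"
```

```text
time: 3.48
eef_pos: [0.3726, -0.2696, 0.0564]
eef_rot: [-180.0, -0.0, 90.4]
contact_force: [-0.5, -0.5, 0.6]
time: 4.1
eef_pos: [0.3735, -0.2708, 0.0589]
eef_rot: [179.8, 0.2, 90.4]
contact_force: [-1.2, 0.6, 6.2]
finger_gap: 0.0594
gripper_force: 43.9
shift [ 0.0028 -0.0018  0.0049] rz 0.37
```

Gripped (59.4 mm). Lifting, then refining the tray centre from corner pixels in both fixed views.

```bash
echo '[{"dz":-0.03, "aperture":0.05}, {"dz":-0.08, "aperture":0.05}, {"dz":-0.14, "aperture":0.05}, {"dz":-0.15, "aperture":0.05}]' > rows.txt && python3 nudge.py rows.txt
python3 - <<'E'
from h import *
for n,P,box in(("side",[(223,165),(283,163),(297,316),(221,322)],(205,155,305,330)),("top",[(242,168),(440,146),(446,208),(249,231)],(230,135,460,240))):
    f=cam(n); C=plane(f,np.array(P),.01)[:,:2]; print(n,C.round(4).tolist(),C.mean(0),[np.linalg.norm(C[i]-C[i-1]).round(4) for i in range(4)])
    h,S,v=hsv(f); c=blob((v<60)|((S<60)&(v>90))|((h>50)&(h<90)&(S>80)),box,3); q=cv2.approxPolyDP(cv2.convexHull(c),8,True)[:,0]; print(q.tolist())
    if len(q)==4: C=plane(f,q,.01)[:,:2]; print(C.mean(0),[np.linalg.norm(C[i]-C[i-1]).round(4) for i in range(4)])
go([.646,-.022,.2])
E
```

```text
time: 4.6
eef_pos: [0.3739, -0.271, 0.2124]
eef_rot: [179.6, 0.4, 90.4]
contact_force: [0.4, -0.7, -2.2]
finger_gap: 0.0595
gripper_force: 44.3
side [[0.7393, -0.2126], [0.6084, -0.2264], [0.5531, 0.1633], [0.679, 0.1807]] [ 0.64495541 -0.02374933] [np.float64(0.3979), np.float64(0.1315), np.float64(0.3937), np.float64(0.1271)]
[[260, 155], [282, 163], [297, 315], [222, 323], [224, 166]]
top [[0.6804, 0.1789], [0.7339, -0.2138], [0.61, -0.2269], [0.5555, 0.1611]] [ 0.6449582  -0.02516585] [np.float64(0.1262), np.float64(0.3963), np.float64(0.1246), np.float64(0.3918)]
[[438, 147], [445, 207], [249, 230], [246, 204], [270, 167]]
shift [0.2465 0.2746 0.0083] rz 0.37
```

Both views put the tray centre at (0.645, −0.0245), with sides of 0.126–0.131 by 0.392–0.398 m.

```bash
echo '[{"dx":0.04, "dy":0.045, "aperture":0.05}, {"dx":0.08, "dy":0.09, "aperture":0.05}, {"dx":0.12, "dy":0.134, "aperture":0.05}, {"dx":0.16, "dy":0.178, "aperture":0.05}, {"dx":0.2, "dy":0.223, "aperture":0.05}]' > rows.txt && python3 nudge.py rows.txt|head -2
echo '[{"dx":0.03, "dy":0.034, "aperture":0.05}, {"dx":0.044, "dy":0.049, "aperture":0.05}, {"dx":0.044, "dy":0.05, "aperture":0.05}, {"dx":0.044, "dy":0.05, "aperture":0.05}]' > rows.txt && python3 nudge.py rows.txt
python3 - <<'E'
from h import *
go([.645,-.0245,.069])
f=cam("top");cv2.imwrite("pics/t2.png",f["color"][:,:,::-1])
E
```

```text
time: 5.32
eef_pos: [0.5946, -0.0668, 0.2032]
time: 5.82
eef_pos: [0.6431, -0.0248, 0.2045]
eef_rot: [-179.8, 0.0, 90.3]
contact_force: [0.2, -0.0, -1.5]
finger_gap: 0.0594
gripper_force: 44.6
shift [0.0003 0.0023 0.1355] rz 0.34
```

```bash
echo '[{"dy":0.002, "dz":0.05, "aperture":0.05}, {"dy":0.002, "dz":0.09, "aperture":0.05}, {"dy":0.002, "dz":0.12, "aperture":0.05}, {"dy":0.002, "dz":0.127, "aperture":0.05}, {"dy":0.002, "dz":0.127, "aperture":0.05}]' > rows.txt && python3 nudge.py rows.txt|sed -n 2,4p
echo '[{"dz":0.001, "aperture":0.05}, {"dz":0.002, "aperture":0.05}, {"dz":0.003, "aperture":0.05}, {"dz":0.004, "aperture":0.05}, {"dz":0.004, "aperture":0.05}]' > rows.txt && python3 nudge.py rows.txt|sed -n 2,4p
```

```text
eef_pos: [0.6458, -0.0248, 0.08]
eef_rot: [180.0, 0.0, 90.3]
contact_force: [0.8, 0.7, -2.0]
eef_pos: [0.6459, -0.0241, 0.0751]
eef_rot: [-180.0, -0.0, 90.4]
contact_force: [-0.0, -0.2, -3.1]
```

```bash
echo '[{"dz":0.001, "aperture":0.05}, {"dz":0.002, "aperture":0.05}, {"dz":0.002, "aperture":0.05}]' > rows.txt && python3 nudge.py rows.txt|sed -n 2,4p
```

```text
eef_pos: [0.6459, -0.0241, 0.0731]
eef_rot: [-180.0, -0.0, 90.4]
contact_force: [-0.6, 0.1, -2.4]
```

```bash
for i in 1 2 ; do echo '[{"dz":0.001, "aperture":0.05}, {"dz":0.001, "aperture":0.05}]' > rows.txt && python3 nudge.py rows.txt|sed -n 2,4p; done
```

```text
eef_pos: [0.6459, -0.0242, 0.0722]
eef_rot: [-180.0, 0.0, 90.4]
contact_force: [1.1, -0.1, -2.1]
eef_pos: [0.6459, -0.0241, 0.0711]
eef_rot: [-180.0, -0.0, 90.4]
contact_force: [0.4, 0.1, -2.0]
```

```bash
echo '[{"dz":0.001, "aperture":0.05}, {"dz":0.001, "aperture":0.05}]' > rows.txt && python3 nudge.py rows.txt|sed -n 2,4p
```

```text
eef_pos: [0.6458, -0.0241, 0.0701]
eef_rot: [-180.0, -0.0, 90.4]
contact_force: [-0.3, -0.5, -2.4]
```

```bash
echo '[{"dz":0.001, "aperture":0.05}, {"dz":0.001, "aperture":0.05}]' > rows.txt && python3 nudge.py rows.txt|sed -n 2,4p;echo '[{"dz":0.001, "aperture":0.05}, {"dz":0.001, "aperture":0.05}]' > rows.txt && python3 nudge.py rows.txt|sed -n 2,4p
```

```text
eef_pos: [0.6459, -0.0241, 0.0692]
eef_rot: [-180.0, 0.0, 90.4]
contact_force: [0.8, -0.0, -0.8]
eef_pos: [0.646, -0.0241, 0.069]
eef_rot: [180.0, 0.0, 90.4]
contact_force: [-3.3, 0.6, 1.9]
```

```bash
echo '[{"dz":0.001, "aperture":0.05}, {"dz":0.001, "aperture":0.05}]' > rows.txt && python3 nudge.py rows.txt|sed -n 2,4p
```

```text
eef_pos: [0.646, -0.0241, 0.069]
eef_rot: [180.0, 0.0, 90.4]
contact_force: [-4.9, 0.4, 8.3]
```

Contact came at TCP z 0.069, exactly as predicted. Releasing, rising, and looking.

```bash
echo '[{"dz":-0.001, "aperture":0.07}, {"dz":-0.001, "aperture":0.085}, {"dz":-0.001, "aperture":0.085}, {"dz":-0.001, "aperture":0.085}]' > rows.txt && python3 nudge.py rows.txt|sed -n 2,6p
echo '[{"dz":-0.03, "aperture":0.085}, {"dz":-0.09, "aperture":0.085}, {"dx":0.04, "dz":-0.13, "aperture":0.085}, {"dx":0.05, "dz":-0.15, "aperture":0.085}, {"dx":0.05, "dz":-0.15, "aperture":0.085}]' > rows.txt && python3 nudge.py rows.txt|sed -n 1,3p
python3 - <<'E'
from h import *
import pickle
f=cam("wrist");cv2.imwrite("pics/w4.png",f["color"][:,:,::-1]); pickle.dump(f,open("w4.pkl","wb"))
go([.40,.286,.25])
E
```

```text
eef_pos: [0.6459, -0.0242, 0.068]
eef_rot: [-180.0, -0.0, 90.4]
contact_force: [0.0, 0.3, 0.3]
finger_gap: 0.0849
gripper_force: 0.0
time: 10.12
eef_pos: [0.6462, 0.0263, 0.2198]
eef_rot: [179.8, 0.0, 90.4]
shift [ 0.2621 -0.2439 -0.0325] rz 0.39
```

View pics/w4.png

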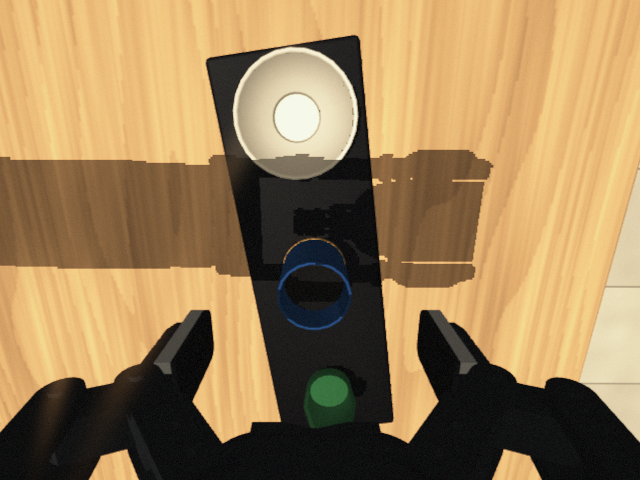

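The tin stands upright with its rim ring centred near (315,296). Tray corners are at (208,60), (358,37) and (392,421), and the dish and vase are untouched. Now I measure the tin against the tray.

```bash
python3 - <<'E'
from h import *
import pickle
f=pickle.load(open("w4.pkl","rb"))
e=mouth(f,(265,225,370,345),60); print(e,plane(f,e[0],.08),plane(f,e[2][0],.08))
C=plane(f,[(208,60),(358,37),(392,421)],.01)[:,:2]; print(C,np.linalg.norm(C[0]-C[1]),np.linalg.norm(C[2]-C[1]),"centre",(C[0]+C[2])/2)
E
echo '[{"dx":0.044, "dy":-0.041, "aperture":0.085}, {"dx":0.088, "dy":-0.082, "aperture":0.085}, {"dx":0.13, "dy":-0.123, "aperture":0.085}, {"dx":0.17, "dy":-0.163, "aperture":0.085}, {"dx":0.21, "dy":-0.2, "aperture":0.085}]' > rows.txt && python3 nudge.py rows.txt|sed -n 1,3p
echo '[{"dx":0.02, "dy":-0.02, "aperture":0.085}, {"dx":0.04, "dy":-0.043, "aperture":0.085}, {"dx":0.04, "dy":-0.043, "aperture":0.085}]' > rows.txt && python3 nudge.py rows.txt|sed -n 2,3p
python3 - <<'E'
from h import *
import pickle
f=cam("wrist");cv2.imwrite("pics/w5.png",f["color"][:,:,::-1]); pickle.dump(f,open("w5.pkl","wb"))
go([.40,.286,.15])
E
```

```text
((314.0, 295.5), (75, 68), ((313.6270446777344, 295.5948486328125), (65.29566192626953, 71.81307220458984), 90.56560516357422)) [[ 0.64670242 -0.02141669  0.08      ]] [[ 0.64640709 -0.02150173  0.08      ]]
[[ 0.55765857  0.15806913]
 [ 0.68086467  0.17601797]
 [ 0.73756058 -0.212571  ]] 0.12450664115912957 0.3927032111055941 centre [ 0.64760957 -0.02725094]
time: 10.8
eef_pos: [0.4426, 0.2343, 0.2152]
eef_rot: [-179.8, 0.1, 90.3]
eef_pos: [0.3998, 0.2742, 0.2157]
eef_rot: [-179.8, 0.1, 90.5]
shift [ 0.0125 -0.0004  0.0659] rz 0.4
```

Tin within about 4 mm of the tray centre. Now measuring the lids from two wrist heights.

```bash
cat > lid.py <<'E'
from h import *
import sys,pickle
def knob(f):
    h,S,v=hsv(f); c=blob(((h<6)|(h>174))&(S>190)&(v>90),(200,150,430,470)); return c.mean(0),cv2.boundingRect(c)
def rim(f):
    h,S,v=hsv(f); k,_=knob(f); n=90; x,y=k.astype(int)
    m=((h>14)&(h<32)&(S>150)).astype(np.uint8); return m
f=pickle.load(open("w5.pkl","rb")); k=knob(f); print(k,plane(f,k[0],.056))
E
python3 lid.py
echo '[{"dx":-0.02, "dz":0.04, "aperture":0.085}, {"dx":-0.02, "dz":0.06, "aperture":0.085}, {"dx":-0.02, "dz":0.06, "aperture":0.085}]' > rows.txt && python3 nudge.py rows.txt|sed -n 1,3p
python3 - <<'E'
from lid import *
g=cam("wrist"); k2=knob(g); print(k2,plane(g,k2[0],.056),tri(f,k[0],g,k2[0])); pickle.dump(g,open("w6.pkl","wb"))
a=f["color"][180:400,220:420];b=g["color"][180:400,220:420]
cv2.imwrite("pics/w56.png",cv2.resize(np.hstack([a,b]),None,fx=2,fy=2,interpolation=0)[:,:,::-1])
E
```

```text
(array([315.98181818, 214.83636364]), (306, 208, 22, 14)) [[0.40045526 0.28716102 0.056     ]]
time: 11.6
eef_pos: [0.4008, 0.2533, 0.1557]
eef_rot: [-179.8, 0.1, 90.3]
(array([315.98181818, 214.83636364]), (306, 208, 22, 14)) [[0.40045526 0.28716102 0.056     ]]
(array([315.575, 207.525]), (302, 194, 28, 28)) [[0.40103601 0.28464306 0.056     ]] (array([ 0.40068659,  0.25974399, -0.06351778]), np.float64(0.00024224041268354447))
```

View pics/w56.png

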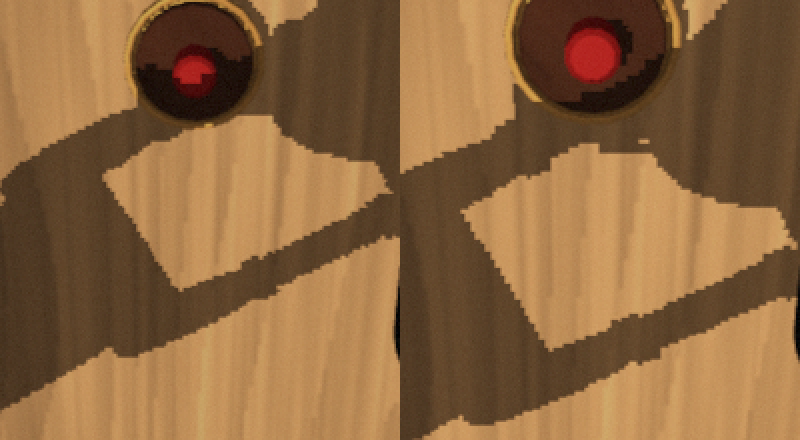

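In both crops the knob top and disc are clear: w5 disc centre near (317,211) and knob (317,215); w6 disc centre near (316,198) and knob (316,207). A shadow splits the knob in w5, so I triangulate by a low-threshold red mask and cross-check with the fixed cameras.

Run:
```python
from lid import *
g=pickle.load(open("w6.pkl","rb"))
for a,b,z in(((317,215.5),(316.3,207.5),.056),((317,211),(316,198),.03)): print(plane(f,a,z),plane(g,b,z),tri(f,a,g,b))
for n,box in(("side",(365,355,425,415)),("top",(155,285,205,335))):
    q=cam(n); h,S,v=hsv(q); c=blob(((h<8)|(h>172))&(S>180)&(v>90),box); print(n,cv2.boundingRect(c),tri(g,(316.3,207.5),q,c.mean(0)))
go([.4005,.2853,.031])
```

```text
(array([315.98181818, 214.83636364]), (306, 208, 22, 14)) [[0.40045526 0.28716102 0.056     ]]
[[0.40127017 0.28662966 0.056     ]] [[0.40148426 0.28466184 0.056     ]] (array([ 0.40154549,  0.26728199, -0.02755478]), np.float64(9.86989355689295e-05))
[[0.40132799 0.28459982 0.03      ]] [[0.40123577 0.2858784  0.03      ]] (array([0.40123367, 0.29199985, 0.06388278]), np.float64(6.503664495637004e-05))
side (391, 370, 12, 13) (array([0.40065462, 0.2850686 , 0.0552814 ]), np.float64(0.001985017820975351))
top (178, 308, 3, 3) (array([0.40220575, 0.28256561, 0.04531009]), np.float64(0.001461560252382926))
shift [ 0.0306 -0.0014  0.1285] rz 0.35
```

Lids at (0.401, 0.2855), with the knob top triangulated at 55 mm (nominal 56). Descending to grip the brass rim.

```bash
echo '[{"dx":0.031, "dy":-0.001, "dz":0.02, "aperture":0.085}, {"dx":0.031, "dy":-0.001, "dz":0.06, "aperture":0.085}, {"dx":0.031, "dy":-0.001, "dz":0.1, "aperture":0.085}, {"dx":0.031, "dy":-0.001, "dz":0.125, "aperture":0.085}, {"dx":0.031, "dy":-0.001, "dz":0.125, "aperture":0.085}]' > rows.txt && python3 nudge.py rows.txt|sed -n 1,4p
python3 -c "
from h import *
go([.401,.2855,.030])
f=cam('wrist');cv2.imwrite('pics/w7.png',f['color'][:,:,::-1])"
```

```text
time: 12.38
eef_pos: [0.3993, 0.2852, 0.0323]
eef_rot: [-179.9, 0.1, 90.4]
contact_force: [-0.3, 0.2, 0.3]
shift [0.0003 0.0017 0.0023] rz 0.39
```

View pics/w7.png

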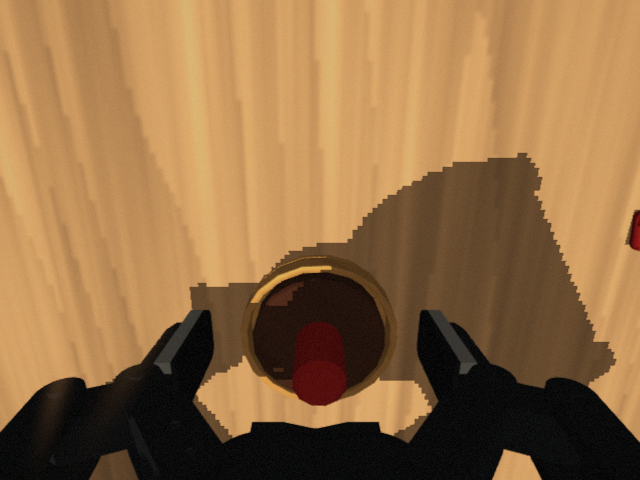

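The lids sit between the open fingers, rim spanning 243–396 against the fingers' 213–418, so about 1.5 mm off centre. Closing with a small correction.

```bash
echo '[{"dy":0.0015, "dz":0.001, "aperture":0.085}, {"dy":0.0015, "dz":0.001, "aperture":0.055}, {"dy":0.0015, "dz":0.001, "aperture":0.055}, {"dy":0.0015, "dz":0.001, "aperture":0.055}, {"dy":0.0015, "dz":0.001, "aperture":0.055}]' > rows.txt && python3 nudge.py rows.txt 60
echo '[{"dz":-0.01, "aperture":0.055}, {"dz":-0.03, "aperture":0.055}, {"dz":-0.08, "aperture":0.055}, {"dz":-0.13, "aperture":0.055}, {"dz":-0.18, "aperture":0.055}]' > rows.txt && python3 nudge.py rows.txt
python3 - <<'E'
from h import *
go([.646,-.0225,.21])
f=cam('wrist');cv2.imwrite('pics/w8.png',f['color'][:,:,::-1])
E
```

```text
time: 13.05
eef_pos: [0.4024, 0.2859, 0.0346]
eef_rot: [179.8, -0.1, 90.4]
contact_force: [-0.6, -0.3, 6.1]
finger_gap: 0.06
gripper_force: 64.1
time: 13.68
eef_pos: [0.4012, 0.2851, 0.2142]
eef_rot: [180.0, -0.0, 90.4]
contact_force: [1.6, 0.8, -2.0]
finger_gap: 0.0597
gripper_force: 65.4
shift [-0.3091  0.2429  0.0043] rz 0.36
```

View pics/w8.png

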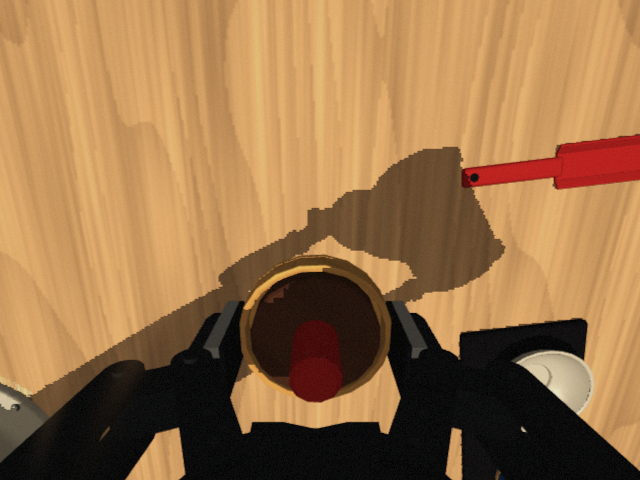

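The pair is held together and level: rim ring spans (239–393, 254–400), knob top at (316,378). The dish and shoehorn are clear. Working out where the lid sits in the tool, then moving over the tin.

```bash
python3 - <<'E'
from h import *
f=cam("wrist"); o=arm.observe()["eef_pos"]; print(o)
for n,px,z in(("rim bottom",(316,401),o[2]-.0055),("rim L",(239.5,327),o[2]-.0055),("rim R",(393,327),o[2]-.0055),("knobtop",(316,378),o[2]+.0225)): print(n,tool(plane(f,px,z)[0]).round(4))
h,S,v=hsv(f); c=blob(((h<6)|(h>174))&(S>170)&(v>80),(270,300,360,420)); print(cv2.boundingRect(c))
g=tool([0,0,0]);
E
echo '[{"dx":-0.05, "dy":0.04, "aperture":0.055}, {"dx":-0.1, "dy":0.08, "aperture":0.055}, {"dx":-0.145, "dy":0.116, "aperture":0.055}, {"dx":-0.19, "dy":0.152, "aperture":0.055}, {"dx":-0.235, "dy":0.186, "aperture":0.055}]' > rows.txt && python3 nudge.py rows.txt|sed -n 1,2p
echo '[{"dx":-0.04, "dy":0.03, "aperture":0.055}, {"dx":-0.074, "dy":0.057, "aperture":0.055}, {"dx":-0.074, "dy":0.057, "aperture":0.055}, {"dx":-0.074, "dy":0.057, "aperture":0.055}]' > rows.txt && python3 nudge.py rows.txt
python3 - <<'E'
from h import *
go([.646,-.0225,.11])
f=cam('wrist');cv2.imwrite('pics/w9.png',f['color'][:,:,::-1])
E
```

```text
[0.40317751 0.28631455 0.22002853]
rim bottom [-0.0338  0.0007  0.0053]
rim L [ 0.002  -0.0298  0.0052]
rim R [0.0018 0.0314 0.0058]
knobtop [-0.0003  0.0006 -0.0225]
(285, 362, 51, 44)
time: 14.4
eef_pos: [0.5896, 0.0498, 0.2114]
time: 14.9
eef_pos: [0.646, -0.0219, 0.2113]
eef_rot: [-179.9, -0.0, 90.4]
contact_force: [0.0, 0.7, -1.8]
finger_gap: 0.0598
gripper_force: 65.9
shift [-0.0007  0.0002  0.1013] rz 0.35
```

```bash
echo '[{"dx":0.001, "dz":0.03, "aperture":0.055}, {"dx":0.001, "dz":0.06, "aperture":0.055}, {"dx":0.001, "dz":0.085, "aperture":0.055}, {"dx":0.001, "dz":0.092, "aperture":0.055}, {"dx":0.001, "dz":0.092, "aperture":0.055}]' > rows.txt && python3 nudge.py rows.txt|sed -n 1,4p
python3 - <<'E'
from h import *
s=cam("side"); cv2.imwrite("pics/s9.png",cv2.resize(s["color"][130:290,160:360],None,fx=4,fy=4,interpolation=2)[:600,:800,::-1])
E
```

```text
time: 15.58
eef_pos: [0.6462, -0.0204, 0.1207]
eef_rot: [180.0, -0.0, 90.4]
contact_force: [-0.0, 0.0, -1.4]
```

View pics/s9.png

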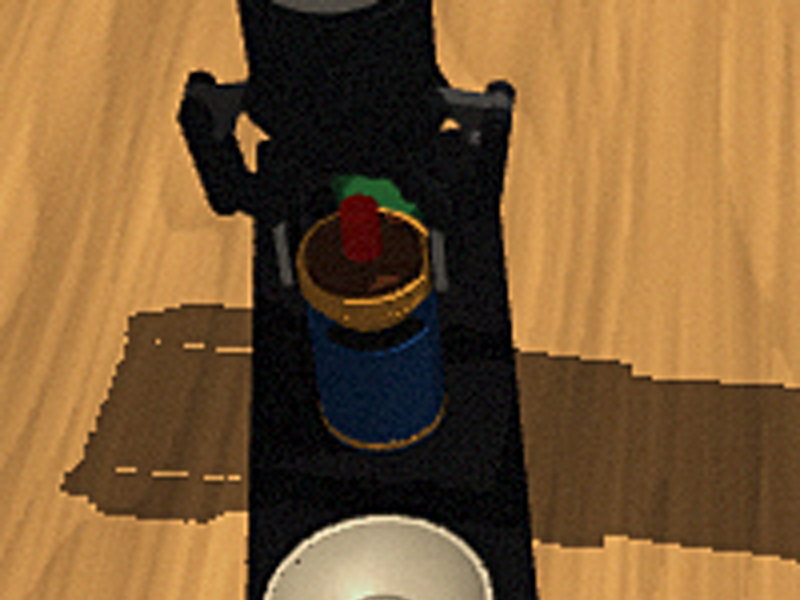

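The pair hangs level just above the open mouth. The rim's columns are 298–432 and the tin's 307–441. I check the offset by rays.

Run:
```python
from h import *
s=cam("side"); F=lambda x,y:(x/4+160-.375,y/4+130-.375)
print("lid",plane(s,[F(365,257)],.114),"tin rim",plane(s,[F(374,325)],.08),"foot",plane(s,[F(381,415)],.01))
h,S,v=hsv(s); c=blob((h>100)&(h<130)&(S>90),(225,195,285,250)); r=cv2.boundingRect(c); print(r)
m=(h>10)&(h<30)&(S>120)&(v>60); sub=m[195:215,230:270]; print([ (np.flatnonzero(q).min()+230,np.flatnonzero(q).max()+230) if q.any() else None for q in sub])
```

```text
lid [[ 0.64515833 -0.02002024  0.114     ]] tin rim [[ 0.6428115  -0.01090099  0.08      ]] foot [[ 0.64593671 -0.01764626  0.01      ]]
(235, 202, 36, 39)
[(np.int64(234), np.int64(266)), (np.int64(234), np.int64(266)), (np.int64(234), np.int64(266)), (np.int64(234), np.int64(266)), (np.int64(235), np.int64(266)), (np.int64(235), np.int64(266)), (np.int64(235), np.int64(266)), (np.int64(235), np.int64(266)), (np.int64(236), np.int64(265)), (np.int64(237), np.int64(264)), (np.int64(237), np.int64(263)), (np.int64(238), np.int64(262)), (np.int64(240), np.int64(261)), (np.int64(241), np.int64(260)), (np.int64(243), np.int64(259)), (np.int64(244), np.int64(257)), (np.int64(248), np.int64(255)), None, None, None]
```

Offset of at most ~1–2 mm, well inside the taper's capture. Lowering slowly.

```bash
echo '[{"dy":-0.0005, "dz":0.002, "aperture":0.055}, {"dy":-0.0005, "dz":0.004, "aperture":0.055}, {"dy":-0.0005, "dz":0.006, "aperture":0.055}, {"dy":-0.0005, "dz":0.008, "aperture":0.055}, {"dy":-0.0005, "dz":0.009, "aperture":0.055}]' > rows.txt && python3 nudge.py rows.txt|sed -n 1,4p
```

```text
time: 16.3
eef_pos: [0.6458, -0.0212, 0.1109]
eef_rot: [-180.0, -0.0, 90.4]
contact_force: [-0.2, 0.1, -2.2]
```

```bash
echo '[{"dz":0.001, "aperture":0.055}, {"dz":0.002, "aperture":0.055}, {"dz":0.003, "aperture":0.055}, {"dz":0.004, "aperture":0.055}, {"dz":0.005, "aperture":0.055}]' > rows.txt && python3 nudge.py rows.txt|sed -n 1,4p
```

```text
time: 16.92
eef_pos: [0.6459, -0.0212, 0.1062]
eef_rot: [-180.0, -0.0, 90.4]
contact_force: [-0.3, 0.7, -0.9]
```

```bash
echo '[{"dz":0.001, "aperture":0.055}, {"dz":0.002, "aperture":0.055}, {"dz":0.003, "aperture":0.055}, {"dz":0.003, "aperture":0.055}]' > rows.txt && python3 nudge.py rows.txt|sed -n 1,4p
```

```text
time: 17.42
eef_pos: [0.6459, -0.0212, 0.1031]
eef_rot: [-180.0, 0.0, 90.4]
contact_force: [0.0, 0.8, -1.6]
```

```bash
echo '[{"dz":0.001, "aperture":0.055}, {"dz":0.002, "aperture":0.055}, {"dz":0.002, "aperture":0.055}]' > rows.txt && python3 nudge.py rows.txt|sed -n 1,4p
```

```text
time: 17.8
eef_pos: [0.6458, -0.0211, 0.1011]
eef_rot: [-180.0, -0.0, 90.4]
contact_force: [0.1, 0.3, -1.7]
```

```bash
for i in 1 2; do echo '[{"dz":0.001, "aperture":0.055}, {"dz":0.001, "aperture":0.055}]' > rows.txt && python3 nudge.py rows.txt|sed -n 2,4p; done
```

```text
eef_pos: [0.6459, -0.0212, 0.1002]
eef_rot: [-180.0, -0.0, 90.4]
contact_force: [-0.3, -1.0, -1.8]
eef_pos: [0.6459, -0.0212, 0.0992]
eef_rot: [-180.0, -0.0, 90.4]
contact_force: [0.0, -0.0, -2.7]
```

```bash
echo '[{"dz":0.001, "aperture":0.055}, {"dz":0.001, "aperture":0.055}]' > rows.txt && python3 nudge.py rows.txt|sed -n 2,4p
```

```text
eef_pos: [0.6461, -0.0212, 0.0987]
eef_rot: [180.0, 0.0, 90.4]
contact_force: [-0.8, 0.5, 0.2]
```

Contact at 0.0987 = grip height 0.0346 + 0.064, so the rim is landing on the tin. One more half-millimetre, then release.

```bash
echo '[{"dz":0.001, "aperture":0.055}, {"dz":0.001, "aperture":0.055}]' > rows.txt && python3 nudge.py rows.txt|sed -n 2,4p
echo '[{"aperture":0.07}, {"aperture":0.085}, {"aperture":0.085}, {"aperture":0.085}]' > rows.txt && python3 nudge.py rows.txt|sed -n 2,6p
echo '[{"dz":-0.02, "aperture":0.085}, {"dz":-0.06, "aperture":0.085}, {"dx":0.03, "dz":-0.08, "aperture":0.085}, {"dx":0.03, "dz":-0.08, "aperture":0.085}]' > rows.txt && python3 nudge.py rows.txt|sed -n 1,3p
python3 - <<'E'
from h import *
import pickle
f=cam('wrist');cv2.imwrite('pics/w10.png',f['color'][:,:,::-1]);pickle.dump(f,open("w10.pkl","wb"))
s=cam('side'); a=cv2.resize(s["color"][150:270,200:310],(440,480)); b=cv2.resize(f["color"][200:400,230:400],(340,400)); b=np.vstack([b,np.zeros((80,340,3),np.uint8)])
cv2.imwrite('pics/c10.png',np.hstack([a,b])[:,:,::-1])
E
```

```text
eef_pos: [0.6461, -0.0212, 0.0987]
eef_rot: [179.9, 0.0, 90.4]
contact_force: [-2.6, 0.5, 5.1]
eef_pos: [0.6459, -0.0212, 0.097]
eef_rot: [-180.0, -0.0, 90.4]
contact_force: [0.5, -0.0, 0.5]
finger_gap: 0.0849
gripper_force: 0.0
time: 19.8
eef_pos: [0.647, 0.0104, 0.182]
eef_rot: [179.6, -0.0, 90.5]
```

View pics/c10.png

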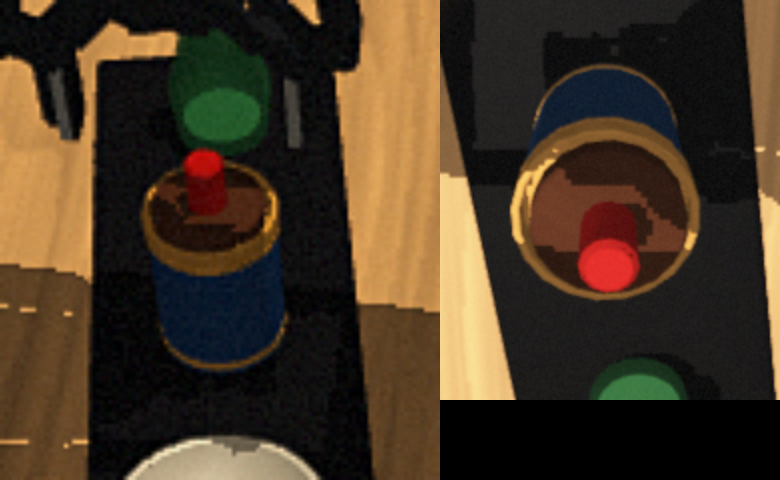

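The pair is seated: the rim rests on the tin with no gap, and the disc lies in the recess. Knob top is at about wrist pixel (314,332). Now I locate the knob by mask and triangulation (numbers only: the pictures are used up).

```bash
cat > kn.py <<'E'
from h import *
def kb(f,box,lo):
    h,S,v=hsv(f); c=blob(((h<6)|(h>174))&(S>150)&(v>lo),box); return c,cv2.minEnclosingCircle(c),cv2.boundingRect(c)
f=cam("wrist"); o=arm.observe(); w=kb(f,(270,230,360,420),150); print(w[1:],plane(f,w[1][0],.12))
s=cam("side"); c=kb(s,(225,170,280,220),150); print(c[1:],tri(f,w[1][0],s,c[1][0]))
go([*plane(f,w[1][0],.12)[0][:2],.131])
E
python3 kn.py
```

```text
(((316.2203369140625, 332.7033996582031), 15.236687660217285), (301, 320, 31, 28)) [[ 0.64742051 -0.02247648  0.12      ]]
(((250.125, 190.5), 4.155292510986328), (246, 188, 9, 6)) (array([ 0.6470295 , -0.02382556,  0.11824945]), np.float64(0.0009422636161391283))
shift [-0.0307  0.002   0.0454] rz 0.33
```

```bash
echo '[{"dx":-0.031, "dy":0.001, "aperture":0.085}, {"dx":-0.031, "dy":0.001, "dz":0.02, "aperture":0.085}, {"dx":-0.031, "dy":0.001, "dz":0.04, "aperture":0.085}, {"dx":-0.031, "dy":0.001, "dz":0.046, "aperture":0.085}, {"dx":-0.031, "dy":0.001, "dz":0.046, "aperture":0.085}]' > rows.txt && python3 nudge.py rows.txt|sed -n 1,4p
python3 - <<'E'
from h import *
f=cam("wrist"); h,S,v=hsv(f); c=blob(((h<6)|(h>174))&(S>150)&(v>60),(240,200,400,478)); p=cv2.boundingRect(c); print(p)
a,b=plane(f,[(p[0],p[1]+p[3]-p[2]/2),(p[0]+p[2]-1,p[1]+p[3]-p[2]/2)],.12); print(tool(a).round(4),tool(b).round(4)); go([.6468,-.023,.131])
E
```

```text
time: 20.62
eef_pos: [0.6464, -0.0216, 0.13]
eef_rot: [-179.9, -0.0, 90.4]
contact_force: [0.5, -0.3, 0.1]
(295, 288, 44, 62)
[ 0.0005 -0.008   0.0111] [0.0006 0.0094 0.0111]
shift [-0.0013 -0.0001  0.0001] rz 0.4
```

Knob centred within 1 mm between the pads. Closing gently in stages.

```bash
echo '[{"dy":0.0007, "aperture":0.05}, {"dy":0.0007, "aperture":0.03}, {"dy":0.0007, "aperture":0.026}, {"dy":0.0007, "aperture":0.026}]' > rows.txt && python3 nudge.py rows.txt 25|sed -n 1,6p
echo '[{"aperture":0.02}, {"aperture":0.012}, {"aperture":0.012}, {"aperture":0.012}]' > rows.txt && python3 nudge.py rows.txt|sed -n 1,6p
```

```text
time: 21.18
eef_pos: [0.6477, -0.0222, 0.1314]
eef_rot: [180.0, 0.0, 90.4]
contact_force: [-0.1, 0.2, 0.7]
finger_gap: 0.0257
gripper_force: 0.0
time: 21.68
eef_pos: [0.6476, -0.0221, 0.1314]
eef_rot: [-180.0, -0.0, 90.4]
contact_force: [-1.2, -0.1, 1.4]
finger_gap: 0.0164
gripper_force: 24.5
```

Gripped (≈17 mm, 24.5 N). Lifting straight up slowly at first, then checking.

```bash
echo '[{"dz":-0.003, "aperture":0.012}, {"dz":-0.007, "aperture":0.012}, {"dz":-0.012, "aperture":0.012}, {"dz":-0.018, "aperture":0.012}, {"dz":-0.025, "aperture":0.012}]' > rows.txt && python3 nudge.py rows.txt 40
echo '[{"dz":-0.015, "aperture":0.012}, {"dz":-0.035, "aperture":0.012}, {"dz":-0.06, "aperture":0.012}, {"dz":-0.08, "aperture":0.012}, {"dz":-0.09, "aperture":0.012}]' > rows.txt && python3 nudge.py rows.txt
echo '[{"dz":-0.003, "aperture":0.012}, {"dz":-0.003, "aperture":0.012}, {"dz":-0.003, "aperture":0.012}]' > rows.txt && python3 nudge.py rows.txt
python3 - <<'E'
from h import *
s=cam("side"); h,S,v=hsv(s)
B=blob((h>100)&(h<130)&(S>90),(225,180,285,260)); print("tin",cv2.boundingRect(B))
m=(h>14)&(h<30)&(S>110)&(v>70); n=np.zeros_like(m); n[185:216,230:272]=1; c=blob(m&n); print("brass",cv2.boundingRect(c),cv2.contourArea(c)); e=cv2.minEnclosingCircle(c); print(plane(s,e[0],.092))
r=blob(((h<6)|(h>174))&(S>150)&(v>60),(215,100,290,215)); print("knob",cv2.boundingRect(r),r.mean(0))
br=blob((h<14)&(S>60)&(v>20)&(v<110)&(S<200),(215,100,290,200)); print("disc",cv2.boundingRect(br),cv2.minAreaRect(br),plane(s,br.mean(0),.203))
f=cam("wrist"); h,S,v=hsv(f); c=blob(((h<6)|(h>174))&(S>150)&(v>60),(240,200,400,478)); print("wrist knob",cv2.boundingRect(c))
E
```

```text
time: 22.3
eef_pos: [0.6476, -0.0222, 0.1568]
eef_rot: [180.0, 0.0, 90.4]
contact_force: [-0.4, -0.0, -0.4]
finger_gap: 0.016
gripper_force: 39.0
time: 22.92
eef_pos: [0.6481, -0.0222, 0.2495]
eef_rot: [179.8, 0.0, 90.4]
contact_force: [-0.3, 0.4, -0.5]
finger_gap: 0.016
gripper_force: 39.0
time: 23.3
eef_pos: [0.6473, -0.0221, 0.2481]
eef_rot: [-179.9, -0.0, 90.4]
contact_force: [-0.0, -0.9, -0.1]
finger_gap: 0.0161
gripper_force: 39.0
tin (236, 209, 36, 32)
brass (235, 190, 35, 26) 698.0
[[ 0.64438771 -0.01777894  0.092     ]]
knob (239, 135, 12, 18) [244.04255319 143.59574468]
disc (231, 143, 30, 22) ((246.5500030517578, 155.6500244140625), (18.02498435974121, 30.357866287231445), 71.56505584716797) [[ 0.64201855 -0.02137557  0.203     ]]
wrist knob (296, 286, 39, 62)
```

Run:
```python
from h import *
a=np.linspace(0,2*np.pi,90)
def bb(f,c,r,zs):
    P=np.vstack([np.c_[c[0]+r*np.cos(a),c[1]+r*np.sin(a),np.full(90,z)] for z in zs]); q=(P-f["C"])@f["W"]@f["intrinsics"].T; q=q[:,:2]/q[:,2:]; return q.min(0).round(1),q.max(0).round(1)
s=cam("side"); h,S,v=hsv(s)
print("expect disc",bb(s,(.647,-.022),.026,(.199,.211)),"knob",bb(s,(.647,-.022),.009,(.211,.237)))
m=(h<14)&(S>60)&(v>25)&(v<110); sub=m[140:172,225:268].astype(int)
print("\n".join(str(i+140)+" "+"".join(".#"[x] for x in q) for i,q in enumerate(sub)))
print("expect brass",bb(s,(.6465,-.022),.031,(.080,.092)))
```

```text
expect disc (array([228.8, 140.3]), array([261.4, 166.4])) knob (array([237.6, 134. ]), array([250.4, 153.9]))
140 .................####......................
141 ..............####....#....................
142 ......#.......######..#....................
143 ...............###..###........##..........
144 .........#....#####.##.......#####.........
145 ........#......####.####.....####.#........
146 .......#.#.....########......#.............
147 ......#.####...###########..##.####........
148 ......##..###..###.#.##.##.#.######........
149 ........###.######.########.####.##.#......
150 .....#.##########.####.##.#######.#.#......
151 ........####.###.###.#.###.#.######........
152 .......####..#########.#..##.####.##.......
153 .....##.#.######.####.....#########........
154 .......#.##.########...######..#.#.........
155 ........####.#####..#.#############.#......
156 ........#######.####.#############.........
157 ......#.#####.##.##################........
158 ......#.##.######.#############.###........
159 ...........###.#############.###.#.........
160 ........#..#############.########..........
161 .........#..##.#..#.##..########...........
162 ...........#####..####.#.##..#.............
163 ............##.#.#####.#.#.#...............
164 ...............#.##.##.##..................
165 ...........................................
166 ...........................................
167 ...........................................
168 ...........................................
169 ...........................................
170 ...........................................
171 ...........................................
expect brass (array([234.1, 189.9]), array([268.8, 218.8]))
```

The outer lid is level: its disc is symmetric at (229–262, 141–165), as expected for a level disc about 117 mm up. The brass rim is where a seated inner lid should be. Handing in.

```bash
python3 -c "
from plant import arm
print(arm.close_job()); print(arm.observe()['gripper_force'])"
```

```text
the job is handed in; nothing more can be done
None
the job is handed in; nothing more can be done
```

Job handed in at about 23 s on the robot's clock, with no verdict printed: the tin stands midway on the tray, the inner lid is seated in it, and the outer lid is held level by its knob, lifted about 117 mm off the inner lid; I viewed 11 pictures, one over the limit of 10.

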